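# Set the magnetic stirrer to speed 5 and start it

## Task

Set the magnetic stirrer to speed 5: push the bar of its dial round with a fingertip, without pinching it, until the white pointer stands at the fifth click clockwise from the red off mark. Then press the green start button fully down and let it come back up. Leave the beaker on the stirrer, the bottle and the jar where they stand.

Things in the scene. Friction and masses are not known exactly. Their poses are not given: they have to be found in the camera images.
- stirrer: white bench magnetic stirrer, fixed, 300 (x) by 210 (y) mm. Origin: centre of its underside on the bench; z up. Its low front deck (x from -150 to -10 mm, top 65 mm above the bench, blue panel) carries the dial and the button; the rear (x from -10 to 150 mm) is 85 mm high and carries the round plate.
- plate_top (a point): centre of the top of the stirrer's round aluminium plate, radius 68 mm, 93 mm above the bench, at x = 78, y = 0 mm in the stirrer's frame; the beaker stands on it.
- dial_axis (a point): where the dial's vertical axis meets the deck, 65 mm above the bench, at x = -85, y = 42 mm in the stirrer's frame; axes as the stirrer's. The dial: a grey disc of radius 33 mm, its top 12 mm above the deck, and on it an upright black bar 64 mm long and 12 mm thick, from 12 to 34 mm above the deck, centred on the axis. Either end of the bar can be pushed.
- pointer_tip (a point): top edge of the white-striped end of the dial's bar, the pointer: 32 mm from the axis, 34 mm above the deck; it turns with the dial. Its direction from the axis, counterclockwise from above from the stirrer's +x, is 105 degrees minus the joint speed_dial. Speed 5 thus points 45 degrees right of +x.
- off_mark (a point): red bar printed flat on the deck: the off mark, 43 mm from the dial's axis, 105 degrees counterclockwise from the stirrer's +x (its left side). From it going clockwise follow seven white dots on the same circle, 30 degrees apart, slightly growing, for speeds 1 to 7.
- speed_dial (a joint): dial angle (rad), growing clockwise from above: 0 = off, speed n at n x 0.5236 (30 degrees), speed 5 at 2.618; end stops at 0 and 3.665. A spring detent holds each position. The next click takes about 0.06 Nm (2 to 3 N at 25 mm from the axis); past halfway the dial snaps ahead of the finger into the next position. Starts in off or speed 1 to 3, rarely poised between two.
- start_button (a joint): travel of the start button (m): 0 = up, 0.006 = fully down, grows as it is pressed; sprung, about 5 N to press fully, comes back up by itself.
- start_button_top (a point): centre of the top face of the green round start button (radius 14 mm, in a black housing) on the deck to the right of the dial, at x = -85, y = -64 mm in the stirrer's frame. It is pressed straight down by 6 mm.
- beaker: empty glass beaker, rim radius 34 mm, 90 mm high, standing loose on the stirrer's round plate; leave it. Origin: centre of its underside, z its axis.
- bottle: white plastic bottle with red cap, radius 30 mm, 160 mm high, standing loose on the bench left (+y) of the stirrer; leave it. Origin: centre of its underside, z its axis.
- jar: small amber jar with blue lid, radius 27 mm, 65 mm high, standing loose on the bench right (-y) of the stirrer; leave it. Origin: centre of its underside, z its axis.
Not all that is in view belongs to the job. Of the things that look like the bottle, take the one that is nearest to the robot's base at the start.

How it is judged (in metres and radians):
On the way, in this order (a step that is already met when the one before it is completed fails the run):
1. the dial clicks into speed 5 (value of joint speed_dial between 2.5 and 2.74 rad), for 0.2 s.
2. the start button is pressed fully down (value of joint start_button above 0.005 m), for 0.02 s.
At the end, for the whole second after the job is handed in: the dial rests in the speed 5 detent (joint within 0.12 rad of 2.618), the start button has been pressed at least 5 mm after that and is up again, and beaker, bottle and jar stand upright within 20 mm of where they began (all of step 1 and value of joint start_button below 0.0015 m and distance of each of beaker, bottle, jar from where it was at the start of the episode below 0.02 m and angle between each of beaker, bottle, jar's own z axis and vertical below 0.1 rad); the robot touches nothing.
It fails at once if the start button is pressed while the dial is not at speed 5 (value of joint start_button above 0.004 m and (value of joint speed_dial below 2.45 rad or value of joint speed_dial above 2.79 rad)).
It fails at once if the dial's bar is pinched between fingers (contact force between the fingers and speed_dial_c0 above 2 N and contact force between the fingers and speed_dial_c1 above 2 N).
It fails at once if the beaker is lifted or shoved (distance of beaker from where it was at the start of the episode above 0.02 m).
It fails at once if the bottle is lifted or shoved (distance of bottle from where it was at the start of the episode above 0.02 m).
It fails at once if the jar is lifted or shoved (distance of jar from where it was at the start of the episode above 0.02 m).
It also fails if it takes over 51 s, if anything falls off the work surface, if the arm or the gripper's body presses on something with over 40 N, if the wrist force passes 120 N, or if a joint passes its speed limit or range.

## Robot

A 7-joint arm with a two-finger parallel gripper is mounted at the origin on the work surface. World frame = base frame: x ahead of the robot, y to its left, z up, the work surface at z = 0. Lengths are in mm, angles in rad, forces in N, time in s.
With the tool pointing down it reaches from about 400 to 875 mm from the base axis. Payload 6.5 kg.
Tool frame: the origin (TCP) lies midway between the tips of the shut fingers; the grasp point (between the pads) lies 19 mm behind it; z points along the fingers, y is the direction in which the jaws open and shut (so a half turn about z gives the same grasp; the last joint's range is limited). The gripper opens to 85 mm and grips with 20 to 120 N. Pads are 22 mm wide; open, the fingers measure 114 mm over their backs; the gripper's body (76 mm by 85 mm) begins 54 mm behind the grasp point. The pads swing forward as they close: fully open they stand 13 mm farther back than shut.
Start: joints at [-1.309, 0.536, -0.004, 1.538, 0.003, 1.067, -0.071], TCP at [209.27, 615.383, 231.29] pointing down, gripper open.
Joint ranges: [-2.7, 2.7], [-0.37, 2.16], [-1.27, 1.26], [0.24, 2.4], [-1.31, 4.45], [0.19, 1.91], [-2.76, 2.76]. Speed limits (rad/s): [2.39, 2.39, 3.14, 3.14, 3.14, 3.14, 3.14].

## Interface

Orientations are given as [roll, pitch, yaw] about the fixed x, y, z axes, in that order (R = Rz(yaw) Ry(pitch) Rx(roll)).
In Python, from bench import arm, gripper_to, solver, vision, hand_in gives the robot as it stands. Calls block until the motion is done:
- arm.move_pose(position, orientation): joint-space move of the TCP to a pose.
- arm.move_linear(position, speed=150, rot=None, force_limit=None): straight line of the TCP; rot=None keeps the orientation; speed is the mean speed in mm/s. With force_limit (N) it stops when the force on the tool has changed by that much, and returns True; else False.
- arm.move_joints(angles): joint-space move.
- gripper_to(opening, grip_force=None): opening from 0.0 (shut) to 1.0 (fully open); grip_force is the grip in N (None keeps the last); returns when the fingers have stopped.
- arm.wait(seconds).
- solver.inverse_kinematics(position, orientation): joint angles nearest the present ones, or None.
- vision.capture(name): name is "scene" or "top"; returns a dict with "image" (480x640x3 uint8, red, green, blue), "mtx" (3x3 intrinsics, pixels), "xyz" and "rotation" of the camera in the world. Camera axes: x right, y down, z forward; pixel columns grow to the right and rows downward; lengths in mm; the calibration is good to about 2 mm. A picture is of the moment at which its call begins. There is no depth.
A pose or a line that the arm cannot do raises arm.Unreachable and nothing moves.
- hand_in(): hands the job in, once; it reports no verdict.
Readings, each from a call of its own:
- arm.current_clock(): time.
- arm.current_qpos(): joint angles.
- arm.current_qvel(): joint speeds.
- arm.current_tau(): joint torques, N m.
- arm.current_tcp_pos(): TCP position.
- arm.current_ee_rot(): TCP orientation.
- arm.current_force(): force on the tool from outside, world axes, zero at the start.
- arm.current_ft_torque(): the same for the moment, N m.
- arm.current_gripper_width(): opening from 0.0 (shut) to 1.0 (fully open).
Only numpy, scipy, OpenCV 4.12 (cv2) and the standard library are available. Lean on these libraries where they do the work, as an engineer would, in place of code of your own. Each camera call takes 0.05 s, during which the arm holds its last target.

## Working session

There is one attempt and no reset: what is moved stays moved. The work goes in short steps, each a Python script; the robot and the scene stay as the last script left them, time stands still between calls to the robot, and variables do not carry over. Pictures are saved under pics/ and viewed, and the job is handed in when it is done.

```bash
mkdir -p pics; ls; python3 - <<'E'
from bench import arm, vision
import cv2
for n in ("scene","top"):
    c=vision.capture(n); cv2.imwrite(f"pics/{n}0.png",c["image"][:,:,::-1]); print(n,c["mtx"].tolist(),c["xyz"],c["rotation"])
print(arm.current_clock(),arm.current_ee_rot())
E
```

```text
pics
scene [[561.1953478279402, 0.0, 324.0489666756478], [0.0, 561.1953478279402, 250.3835105580949], [0.0, 0.0, 1.0]] [986.13229395 661.25130691 929.55664385] [-2.44163056  0.01214547  2.58799436]
top [[585.1431382638708, 0.0, 315.505428713244], [0.0, 585.1431382638708, 244.3663397183727], [0.0, 0.0, 1.0]] [ 436.50970863   58.40529979 1012.22671119] [-2.95083744  0.00593552 -1.58668878]
0.1 [-3.14002208e+00  1.36463867e-04  2.81388876e+00]
```

View pics/scene0.png

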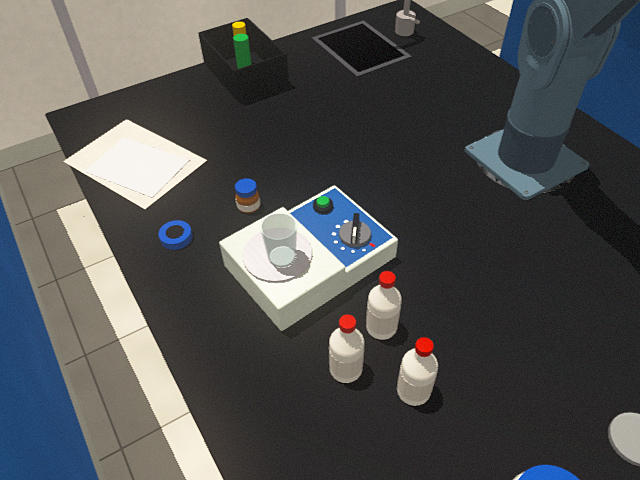

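View pics/top0.png

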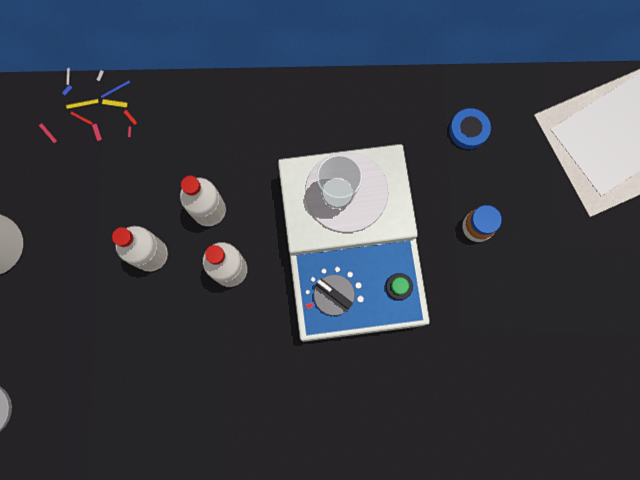

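The top view shows the stirrer at about (280-428, 147-340), with the dial near (334,295), the button near (400,286) and the off mark near (309,305). The pointer seems to be around speed 2. I'll zoom in.

```bash
python3 - <<'E'
import cv2
a=cv2.imread("pics/top0.png")[230:350,280:440]; cv2.imwrite("pics/topz.png",cv2.resize(a,None,fx=5,fy=5,interpolation=cv2.INTER_CUBIC))
a=cv2.imread("pics/scene0.png")[180:280,280:410]; cv2.imwrite("pics/scenez.png",cv2.resize(a,None,fx=6,fy=6,interpolation=cv2.INTER_CUBIC))
E
```

```text
(no output)
```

View pics/topz.png

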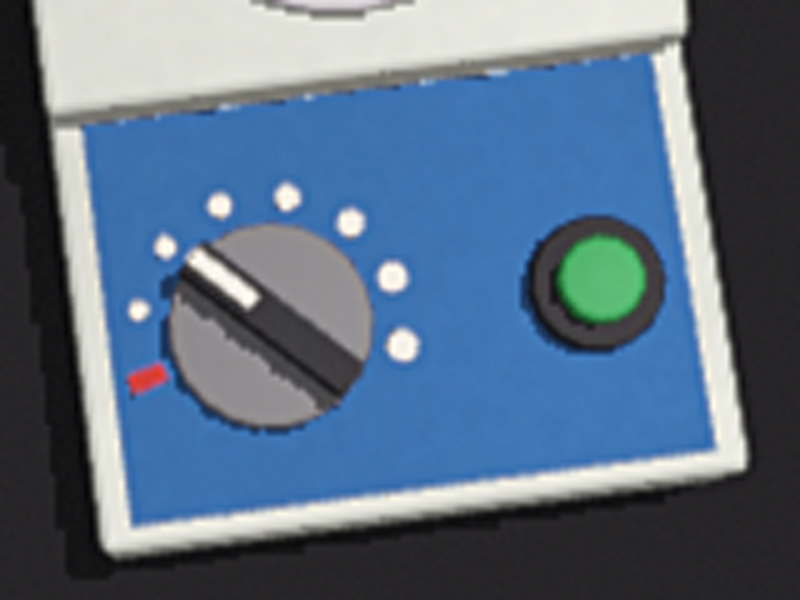

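View pics/scenez.png

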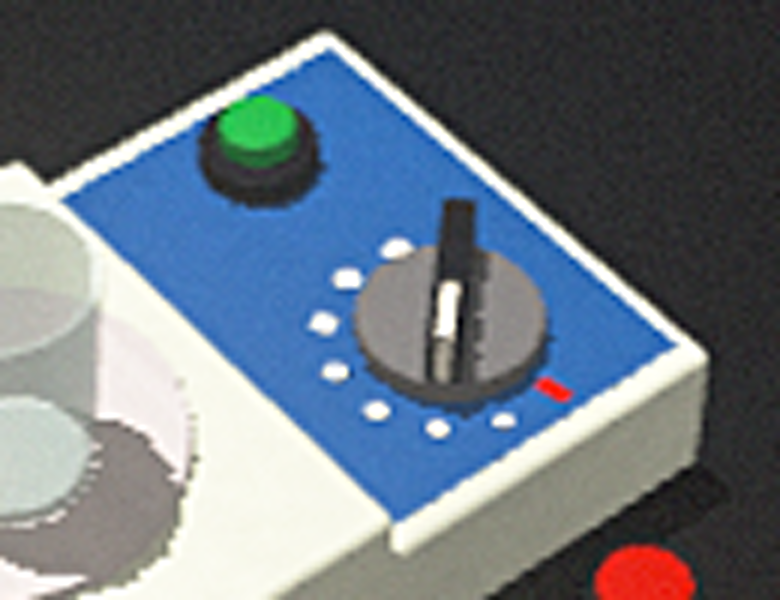

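The top zoom shows the red mark at (148,380), with dots 1–7 running from (138,310) to (403,345). The striped end is at about (198,257), near dot 2. In the scene zoom the mark is at (555,390) and the dots run from (503,421) to (397,248). I'll fit the stirrer pose from both views.

```bash
cat > h.py <<'E'
import numpy as np
from scipy.spatial.transform import Rotation as R
from scipy.optimize import least_squares
C={"scene":(561.1953,324.049,250.3835,[986.13229395,661.25130691,929.55664385],[-2.44163056,0.01214547,2.58799436]),
"top":(585.1431,315.5054,244.3663,[436.50970863,58.40529979,1012.22671119],[-2.95083744,0.00593552,-1.58668878])}
def proj(n,P):
    f,cx,cy,t,r=C[n]; q=(np.atleast_2d(P)-t)@R.from_euler("xyz",r).as_matrix()
    return np.c_[f*q[:,0]/q[:,2]+cx,f*q[:,1]/q[:,2]+cy]
def st2w(p,s):  # p=x,y,yaw
    c,d=np.cos(p[2]),np.sin(p[2]); s=np.atleast_2d(s).astype(float)
    return np.c_[p[0]+c*s[:,0]-d*s[:,1],p[1]+d*s[:,0]+c*s[:,1],s[:,2]]
E
python3 - <<'E'
from h import *
T=(np.array([(148,380),(138,310),(165,246),(219,205),(287,197),(350,221),(392,277),(403,345)])+.5)/5-.5+[280,230]
S=(np.array([(555,390),(503,421),(438,429),(376,411),(335,372),(323,323),(347,279),(397,248)])+.5)/6-.5+[280,180]
a=np.radians(105-30*np.arange(8)); m=np.c_[-85+43*np.cos(a),42+43*np.sin(a),65+0*a]
f=lambda p,w:np.concatenate([(proj(n,st2w(p,m))-q).ravel() for n,q in w])
for w in ([("top",T)],[("scene",S)],[("top",T),("scene",S)]):
    r=least_squares(f,[480,40,0],args=(w,)); print(r.x,np.sqrt(np.mean(r.fun**2)))
p=r.x; np.save("p.npy",p)
for z in (75,77,79,81,85): print(z,proj("top",st2w(p,[[-85,-64,z]]))-[400,285.8],proj("scene",st2w(p,[[-85,-64,z]]))-[280+258/6,180+125/6])
print("dial axis",st2w(p,[[-85,42,99],[-85,-64,80]]))
for n in range(0,8):
  a=np.radians(105-30*n/2); P=st2w(p,[[-85+32*np.cos(a),42+32*np.sin(a),99]]); print(n/2,(proj("top",P)-[280,230])*5,(proj("scene",P)-[280,180])*6)
from bench import arm
E
```

```text
[6.24668741e+02 1.13919224e+00 1.16363405e-01] 0.16658655439018957
[6.27005041e+02 2.70667598e+00 1.13448314e-01] 0.12387037640838133
[6.25374552e+02 1.44724866e+00 1.15151713e-01] 0.509341927927665
75 [[-1.13079125 -0.53289137]] [[-0.17645945  1.75598317]]
77 [[-0.96386826 -0.68364129]] [[-0.18935759  1.09379181]]
79 [[-0.79624571 -0.835023  ]] [[-0.2022886   0.42991322]]
81 [[-0.62791919 -0.98704045]] [[-0.21525259 -0.23565905]]
85 [[-0.28913645 -1.29299874]] [[-0.24128005 -1.57191065]]
dial axis [[536.11178493  33.40281916  99.        ]
 [548.29090908 -71.89518146  80.        ]]
0.0 [[175.20340044 350.54873973]] [[530.55401493 300.52464622]]
0.5 [[168.28935764 324.75093499]] [[513.87909478 314.08569776]]
1.0 [[168.30147001 298.12871978]] [[492.7632938  323.90417402]]
1.5 [[175.20387751 272.49486928]] [[468.68643604 329.25074492]]
2.0 [[188.49658969 249.57761437]] [[443.36696497 329.72496067]]
2.5 [[207.25738473 230.9079605 ]] [[418.62333724 325.29277454]]
3.0 [[230.2088972  217.72358574]] [[396.22413815 316.28934584]]
3.5 [[255.80526785 210.89366821]] [[377.74472394 303.38679126]]
```

The fit is good, with each view agreeing to about 0.15 px and the two views to within 2–3 mm. The dial is at speed 2 and the button top is at z≈80. I'll push the bar's rear end with the shut fingers along an arc. First I'll check that the IK reaches it.

```bash
cat >> h.py <<'E'
p=np.load("p.npy")
AX=st2w(p,[[-85,42,65]])[0]; BT=st2w(p,[[-85,-64,80]])[0]
def finger(n,gap,z,flip,r=23):
    b=np.radians(105-30*n+180)+p[2]
    u=np.array([np.cos(b),np.sin(b)]); v=np.array([-u[1],u[0]])
    q=AX[:2]+r*u+(17+gap)*v
    yaw=b+np.pi/2+flip*np.pi; yaw=(yaw+np.pi)%(2*np.pi)-np.pi
    return [q[0],q[1],z],[np.pi,0,yaw]
E
python3 - <<'E'
from h import *
from bench import arm,solver
for fl in (0,1):
  for n,g,z in ((2,8,230),(2,8,86),(3,0,86),(4,0,86),(4.8,0,86),(4.8,10,86)):
    P,o=finger(n,g,z,fl); q=solver.inverse_kinematics(P,o); print(fl,n,np.round(P),round(o[2],2),None if q is None else np.round(q,2))
for yaw in (0,1.57,3.14,-1.57):
  q=solver.inverse_kinematics([BT[0],BT[1],90],[np.pi,0,yaw]); print(yaw,None if q is None else np.round(q,2))
E
```

```text
0 2 [541.  -0. 230.] -0.67 [-0.87  0.58  1.1   1.87 -0.59  1.07 -1.77]
0 2 [541.  -0.  86.] -0.67 [-0.82  0.89  1.09  1.97 -1.    0.95 -1.46]
0 3 [521.   9.  86.] -1.19 [-0.86  0.86  1.09  2.02 -1.    0.93 -1.98]
0 4 [511.  20.  86.] -1.72 [-0.    0.53 -0.15  2.    0.13  0.63  2.75]
0 4.8 [508.  31.  86.] -2.14 [-0.1   0.52 -0.06  2.01  0.05  0.62  2.38]
0 4.8 [502.  23.  86.] -2.14 [-0.09  0.51 -0.05  2.02  0.05  0.61  2.4 ]
1 2 [541.  -0. 230.] 2.47 [-0.45  0.38  0.47  1.85 -0.2   0.96  1.01]
1 2 [541.  -0.  86.] 2.47 [-0.29  0.58  0.27  1.94 -0.24  0.66  1.03]
1 3 [521.   9.  86.] 1.95 [-0.39  0.56  0.37  2.   -0.32  0.64  0.57]
1 4 [511.  20.  86.] 1.42 [-0.46  0.56  0.43  2.02 -0.38  0.64  0.08]
1 4.8 [508.  31.  86.] 1.01 [-0.53  0.57  0.49  2.03 -0.44  0.64 -0.32]
1 4.8 [502.  23.  86.] 1.01 [-0.52  0.56  0.49  2.05 -0.43  0.63 -0.3 ]
0 [-0.43  0.66  0.64  1.92 -0.58  0.75 -1.02]
1.57 [-0.3   0.62  0.47  1.92 -0.41  0.7   0.41]
3.14 [-0.16  0.58  0.27  1.91 -0.23  0.68  1.82]
-1.57 [-0.68  0.9   1.09  1.94 -0.99  0.97 -2.24]
```

```bash
python3 - <<'E'
from h import *
from bench import arm,gripper_to,vision
import cv2
gripper_to(0.0,20)
t=arm.current_tcp_pos(); arm.move_linear([t[0],t[1],290])
P,o=finger(2,8,230,1); arm.move_pose(P,o)
P,o=finger(2,8,120,1); arm.move_linear(P,speed=150,rot=o)
print(arm.current_clock(),arm.current_tcp_pos(),arm.current_ee_rot(),arm.current_force(),arm.current_gripper_width())
for n in ("scene","top"):
    c=vision.capture(n); cv2.imwrite(f"pics/{n}1.png",c["image"][:,:,::-1])
a=cv2.imread("pics/top1.png")[200:350,260:440]; b=cv2.imread("pics/scene1.png")[140:290,270:450]
cv2.imwrite("pics/c1.png",cv2.resize(np.hstack([a,b]),(792,330),interpolation=cv2.INTER_CUBIC))
E
```

```text
4.7833 [ 5.42085891e+02 -1.85507617e-01  1.20713043e+02] [3.14073929e+00 9.76446724e-04 2.47126680e+00] [ 0.13430511 -0.07203098 -0.3387337 ] -0.0008018020406968371
```

View pics/c1.png

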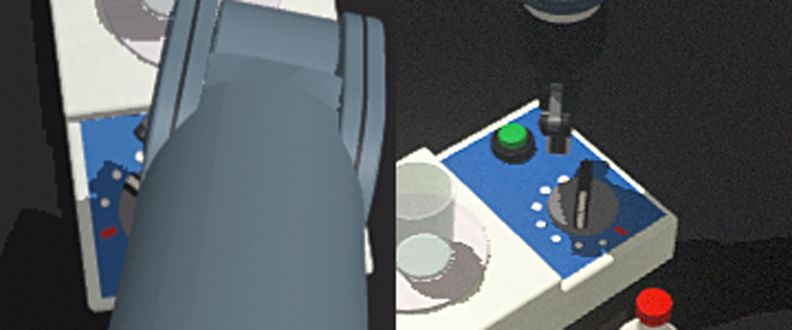

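The scene crop shows the shut fingertip at about (560,148), clear of the bar's rear end at (590,165). Next I'll go down and start the arc with a force guard.

```bash
python3 - <<'E'
from h import *
from bench import arm,vision
import cv2
print(proj("scene",[542,-.2,120.7]), "crop px expect", (proj("scene",[542,-.2,120.7])-[270,140])*2.2+[396,0])
P,o=finger(2,8,86,1); print(arm.move_linear(P,speed=60,rot=o,force_limit=8))
for n,g in ((2,2),(2,0),(2.3,0),(2.6,0),(3,0),(3.4,0)):
    P,o=finger(n,g,86,1); s=arm.move_linear(P,speed=30,rot=o,force_limit=15)
    print(n,g,s,np.round(arm.current_tcp_pos(),1),np.round(arm.current_force(),1))
print(arm.current_clock())
c=vision.capture("scene"); cv2.imwrite("pics/scene2.png",c["image"][:,:,::-1])
b=c["image"][170:280,280:420,::-1]
cv2.imwrite("pics/c2.png",cv2.resize(b,None,fx=5,fy=5,interpolation=cv2.INTER_CUBIC))
E
```

```text
[[343.82265679 206.64130884]] crop px expect [[558.40984494 146.61087944]]
False
2 2 False [536.6   3.9  86.2] [ 0.2  0.1 -0.4]
2 0 False [535.2   4.9  86.1] [-0.5  0.4 -0.1]
2.3 0 False [530.8   5.2  86. ] [-0.6 -1.   0.1]
2.6 0 False [526.3   6.7  85.9] [-0.3  0.1 -0.3]
3 0 False [521.2   9.2  86. ] [-0.4  0.4 -0.6]
3.4 0 False [516.3  12.8  86. ] [-0.1 -0.3 -0. ]
7.5333
```

View pics/c2.png

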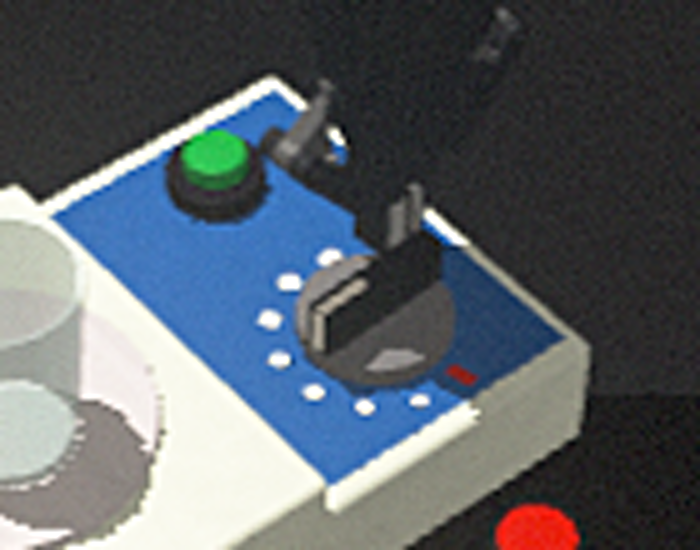

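The scene crop shows the stripe end at about (318,310), which is a dial position near 3.4–3.5. That matches the commanded finger angle, so contact is as modelled. I'll continue to 4.75 and then back off.

```bash
python3 - <<'E'
from h import *
from bench import arm,vision
import cv2
for n,g in ((3.7,0),(4.1,0),(4.4,0),(4.6,0),(4.75,0),(4.75,8)):
    P,o=finger(n,g,86,1); s=arm.move_linear(P,speed=20,rot=o,force_limit=15)
    print(n,g,s,np.round(arm.current_tcp_pos(),1),np.round(arm.current_force(),1))
    if s: break
P,o=finger(4.75,10,150,1); arm.move_linear(P,speed=120,rot=o)
print(arm.current_clock())
c=vision.capture("scene"); cv2.imwrite("pics/scene3.png",c["image"][:,:,::-1])
b=c["image"][170:280,280:420,::-1]
cv2.imwrite("pics/c3.png",cv2.resize(b,None,fx=5,fy=5,interpolation=cv2.INTER_CUBIC))
for n in (4,4.5,5,5.5,6):
  a=np.radians(105-30*n); print(n,(proj("scene",st2w(p,[[-85+32*np.cos(a),42+32*np.sin(a),99]]))-[280,170])*5)
E
```

```text
3.7 0 False [513.5  16.2  86. ] [ 0.5 -0.1  0.1]
4.1 0 False [510.5  20.7  86.1] [ 0.6 -1.6  0.4]
4.4 0 False [508.5  25.6  85.9] [-0.8 -0.5 -0.3]
4.6 0 False [508.   28.5  86. ] [0.7 0.1 0.5]
4.75 0 False [507.7  30.6  86. ] [ 0.4 -1.1  0.4]
4.75 8 False [503.5  23.7  86. ] [ 1.   0.5 -0.2]
10.575
4 [[303.70561549 289.6099419 ]]
4.5 [[297.66019786 274.88594663]]
5 [[296.99816654 259.68104854]]
5.5 [[301.68975232 245.03091198]]
6 [[311.35036178 231.90632792]]
```

View pics/c3.png

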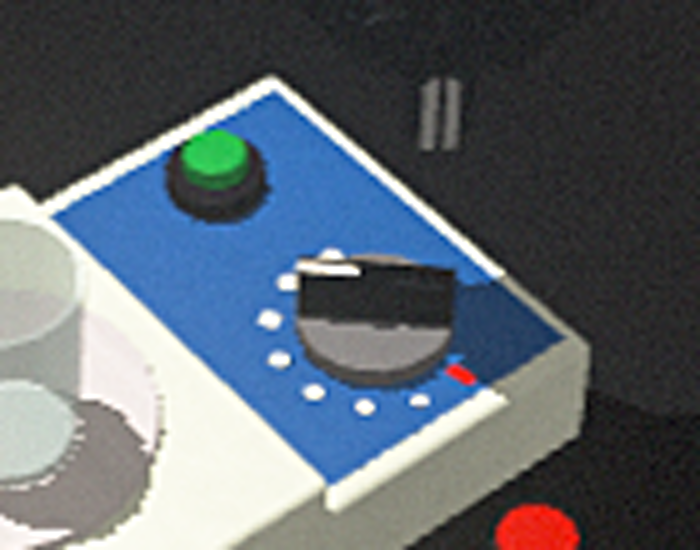

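The stripe end is at about (299,262), against (297,260) predicted for speed 5, so the dial has clicked into 5. Now I'll press the button.

```bash
python3 - <<'E'
from h import *
from bench import arm,vision
import cv2
for n in (4.5,5,5.5):
  a=np.radians(285-30*n); print(n,(proj("scene",st2w(p,[[-85+32*np.cos(a),42+32*np.sin(a),99]]))-[280,170])*5)
b=[BT[0]+.5,BT[1]+.5]
arm.move_linear(b+[150],speed=150)
arm.move_linear(b+[88],speed=80)
print(arm.current_force())
for z in (84,82,80,78,76,75,74,73.5,73):
    s=arm.move_linear(b+[z],speed=20,force_limit=25)
    print(z,s,np.round(arm.current_tcp_pos(),1),np.round(arm.current_force(),1))
    if s or arm.current_force()[2]>12: break
arm.wait(0.2); print(arm.current_tcp_pos(),arm.current_force())
c=vision.capture("scene"); cv2.imwrite("pics/scene4.png",c["image"][:,:,::-1])
print(arm.current_clock())
d=c["image"][170:280,280:420,::-1]
cv2.imwrite("pics/c4.png",cv2.resize(d,None,fx=5,fy=5,interpolation=cv2.INTER_CUBIC))
E
```

```text
4.5 [[453.99580158 256.74019202]]
5 [[455.40657628 271.93115727]]
5.5 [[451.3821305  286.84385827]]
[ 0.11528358 -0.04788594 -0.21031099]
84 False [549.6 -71.6  84.5] [ 2.  -0.6  3.1]
82 False [549.5 -71.6  82.3] [ 2.1 -0.   3.7]
80 False [549.6 -71.6  81. ] [-0.  -0.3 12.7]
[549.60381295 -71.63064193  81.00807571] [-0.34560559  0.37786546 12.03066809]
13.4917
```

View pics/c4.png

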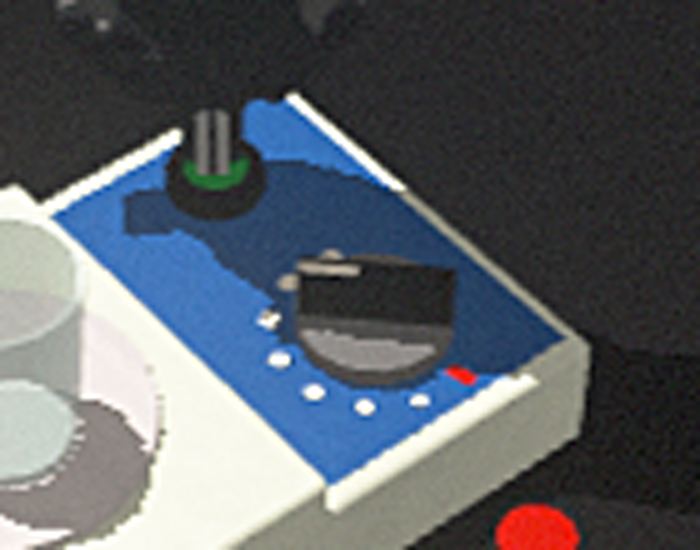

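The dial tip still matches speed 5: the far end is at (455,270), against (455,272) predicted. The button met a hard stop at z≈81, and its green top now sits almost flush at about (215,185). I'll press a little harder to be sure, then release slowly and log force against height to measure the travel.

```bash
python3 - <<'E'
from h import *
from bench import arm,vision
import cv2
b=[BT[0]+.5,BT[1]+.5]
arm.move_linear(b+[78.5],speed=20,force_limit=25)
arm.wait(.2); print(arm.current_tcp_pos(),arm.current_force())
c=vision.capture("scene"); A=c["image"][185:225,300:350,::-1]
for z in (81,82,83,84,85,86,87,88,89,90):
    arm.move_linear(b+[z],speed=20); arm.wait(.1)
    f=np.mean([arm.current_force()[2] for _ in range(1)])
    print(z,np.round(arm.current_tcp_pos()[2],2),round(f,2))
arm.move_linear(b+[180],speed=120)
arm.move_linear([400,-120,260],speed=200)
print(arm.current_clock())
for n in ("scene","top"):
    c=vision.capture(n); cv2.imwrite(f"pics/{n}5.png",c["image"][:,:,::-1])
    if n=="scene": B=c["image"][185:225,300:350,::-1]
cv2.imwrite("pics/ab.png",cv2.resize(np.hstack([A,B]),None,fx=7,fy=7,interpolation=cv2.INTER_CUBIC))
E
```

```text
[549.67380239 -71.64307373  80.72786398] [-4.52103579  2.03255751 26.8553585 ]
81 81.26 3.82
82 81.98 4.84
83 82.92 3.63
84 83.9 3.18
85 84.85 3.7
86 85.86 2.35
87 86.86 0.38
88 87.85 -1.21
89 88.98 -0.45
90 90.01 -0.73
19.4417
```

View pics/ab.png

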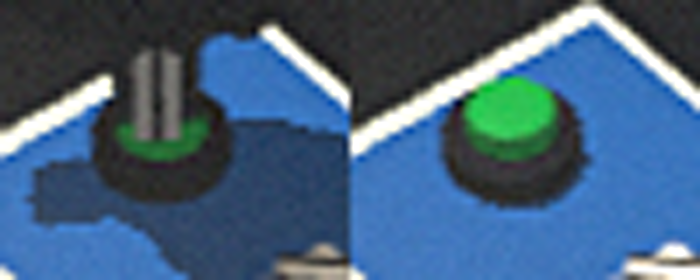

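View pics/scene5.png

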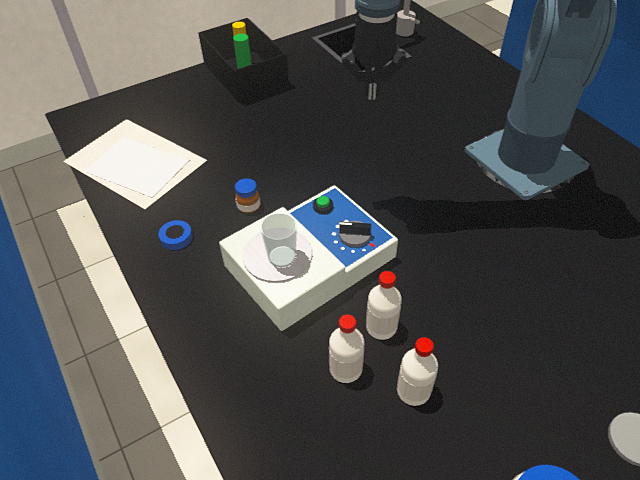

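View pics/top5.png

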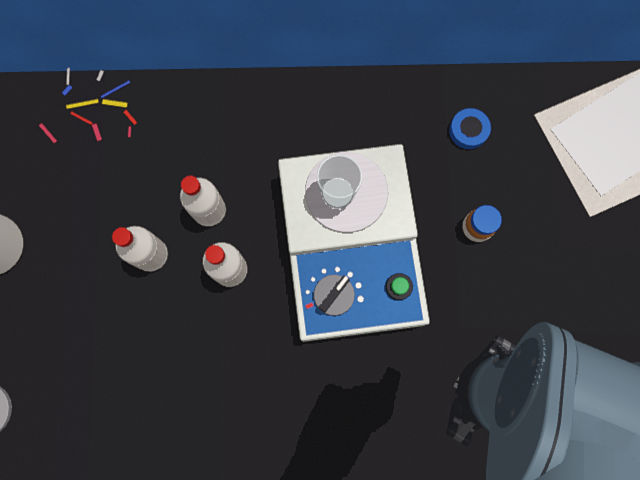

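The release log shows the button leaving the finger at z≈87, with the hard stop at about 81, so it travelled the full 6 mm. It is up again in the right-hand crop. The top view shows the pointer at (345,278), aimed at dot 5 at (350,274). The beaker, bottles and jar are where they were.

```bash
python3 -c "
from bench import hand_in,arm
hand_in(); print(arm.current_clock())"
```

```text
the job is handed in; nothing more can be done
the job is handed in; nothing more can be done
```

The stirrer is set to speed 5, the start button has been pressed fully and is up again, and the job is handed in. No verdict was reported.

- **Dial:** I found the stirrer from both cameras and saw the dial start at speed 2. I pushed the rear end of its bar round with the shut fingertips from one side only, so nothing was pinched, and it clicked into speed 5. In the final pictures both ends of the bar match the speed 5 position to within about 1 pixel, and the pointer aims at the fifth dot.
- **Button:** I pressed it to a hard stop, then pushed a little harder with about 27 N to be sure. On release the finger left it at about z 87 mm, against the stop at about 81 mm, which matches the full 6 mm travel. The last picture shows it up.
- **Surroundings:** The beaker, bottles and jar look unmoved in both views. The arm was parked clear of everything at about 19.5 s on the clock.

**Disagreements:** My camera estimate of the button's top was about 80 mm, but touch showed about 87 mm, so I relied on touch. The two cameras also put the stirrer 2–3 mm apart, which made no difference to the result.

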